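# Show a seal stamp to the reader with the tongs

## Robot

A 6-joint arm with a two-finger parallel gripper is mounted at the origin on the work surface. World frame = base frame: x ahead of the robot, y to its left, z up, the work surface at z = 0. Lengths are in mm, angles in rad, forces in N, time in s.
With the tool pointing down it reaches from about 425 to 950 mm from the base axis. Payload 14.7 kg.
Tool frame: the origin (TCP) lies at the very end of the fingers, on their centre line; the grasp point (between the pads) lies 19 mm behind it; z points along the fingers, y is the line along which they close (so a half turn about z gives the same grasp; the last joint's range is limited). The gripper opens to 85 mm and grips with 20 to 120 N. Pads are 22 mm wide; open, the fingers measure 114 mm over their backs; the gripper's body (76 mm by 85 mm) begins 54 mm behind the grasp point. The pads swing forward as they close: fully open they stand 13 mm farther back than shut.
Start: joints at [-1.242, 0.48, 1.596, -0, 1.065, -0.047], TCP at [238.576, -604.627, 231.297] pointing down, gripper open.
Joint ranges: [-2.75, 2.75], [-0.82, 2.05], [0.23, 2.67], [-1.56, 4.7], [0.09, 2.69], [-2.92, 2.92]. Speed limits (rad/s): [1.89, 1.89, 2.39, 3.01, 3.01, 3.01].

## Interface

Orientations are given as a unit quaternion [w, x, y, z].
In Python, from workcell import bot gives the robot as it stands.
- The arm moves only by the tool drive_effector, called after "Call:" as name(argument=value, ...), one argument or row to a line, values as JSON. Schema: {"type":"object","properties":{"moves":{"type":"object","properties":{"aperture":{"type":"array","items":{"type":"number"},"minItems":1,"maxItems":12},"dx":{"type":"array","items":{"type":"number"},"minItems":1,"maxItems":12},"dy":{"type":"array","items":{"type":"number"},"minItems":1,"maxItems":12},"dz":{"type":"array","items":{"type":"number"},"minItems":1,"maxItems":12},"drx":{"type":"array","items":{"type":"number"},"minItems":1,"maxItems":12},"dry":{"type":"array","items":{"type":"number"},"minItems":1,"maxItems":12},"drz":{"type":"array","items":{"type":"number"},"minItems":1,"maxItems":12}},"additionalProperties":false,"required":["aperture","dx","dy","dz","drx","dry","drz"]},"only":{"type":"string"},"quiet":{"type":"boolean"},"lines":{"type":"string"}},"required":["moves"],"additionalProperties":false}. moves is an object with one list for each field, all of the same length, 1 to 12, a row being the entries at one place: aperture (the finger opening in mm), dx, dy, dz (the shift in shares of the most that a row can go, 1 being 50 mm), drx, dry, drz (a rotation vector in shares of 180 degrees (1.0 is 180 degrees)); each row shifts and turns the commanded pose from where the row before left it, along the tool's axes as they then stand; what a row does not reach is not made up. A row lasts 1/10 s, in which the tool goes at most 50 mm and 0.15 rad, less where a joint would pass 70% of its speed; a pose out of reach is approached as far as the arm can. The fingers move at their own pace and stop on an object; the grip force is fixed at half the most. Time passes only in rows, so rows that do not move let the fingers close. The tool returns the time, the measured TCP pose, the force, the opening and the grip force at its end. only (a regular expression) keeps the lines of the reply that match it, lines (a string "A,B") keeps lines A to B, and quiet returns only ok. Shift and turn numbers lie between -1 and 1, and a call with a number outside is refused. Input that does not fit is refused with a message, and nothing moves.
- bot.observe(): the state, without advancing time (a new reading comes with each control period).
- bot.snapshot(name): name is "scene" or "top" or "wrist"; returns the picture (384x512x3 uint8, red, green, blue); there is no depth.
- bot.camera_model(name): a dict with "fx", "fy", "cx", "cy" (pixels), "world_to_cam" (4x4, takes a point from world to camera coordinates). Camera axes: x right, y down, z forward; pixel columns grow to the right and rows downward; lengths in mm; the calibration is good to about 2 mm. The wrist camera is an equidistant fisheye: a pixel r from the principal point sees the ray r / f radians off the axis. A picture is of the moment at which its call begins: read the wrist's pose just before it. camera_model takes no time and is no camera call; for the wrist camera it gives the pose at the moment of the call.
- bot.job_done(): hands the job in; it is judged then, once.
The state is a dict: "time": time; "joints": joint angles; "dq": joint speeds; "tau": joint torques, N m; "ee_pos": TCP position; "ee_rot": TCP orientation; "contact_force": force on the tool from outside, world axes, zero at the start; "wrist_torque": the same for the moment, N m; "grip_width": finger opening in mm; "gripper_force": force on a finger pad.
Only numpy, scipy, OpenCV 4.12 (cv2) and the standard library are available. Lean on these libraries where they do the work, as an engineer would, in place of code of your own. Each camera call takes 0.05 s, during which the arm holds its last target. There are 200 camera calls.

## Task

Pick up the tongs, take the ball-topped seal stamp from the tray with them and hold it upright and still about 8 cm above the middle of the reader's round glass; finish while holding it there, squeezed in the tongs. Neither the fingers nor any other part of the robot may touch the stamp itself, and the other two stamps and everything else on the table must stay as they are.

Things in the scene. Friction and masses are not known exactly. Their poses are not given: they have to be found in the camera images.
- tongs: Sprung tongs lying flat, 167 mm from hinge to jaw ends: two steel arms hinged at the rear, rubber jaws in front. Origin on the hinge pin, level with the underside; while open, x runs midway between the arms to the jaws, z up. This body is the left (+y) arm: its axes turn about 0.1 rad with it as the tongs close. Whole tongs 120 g, balanced about 90 mm ahead of the hinge.
- tongs_jaw: Right (-y) arm of the tongs, origin on the hinge pin. A spring spreads the arms: pressing the pads takes 6 N at the start, 11 N with the arms parallel. Fully open: 58 mm wide over the grip pads, 53 mm between the jaws; arms parallel: 40 mm over the pads, 24 mm between the jaws; end stop 0.09 rad further in.
- tongs_grip_left (a point): Middle of the outer face of the left black grip pad, 88 mm ahead of the hinge and 14 mm above the tongs' underside. The pad is 34 mm long and 28 mm high, from the underside up. Squeeze both pads together between the robot's fingers from above to hold and close the tongs.
- tongs_grip_right (a point): The same point on the right grip pad.
- tongs_tip_left (a point): Middle of the inner face of the left rubber jaw, 146 mm ahead of the hinge and 10 mm above the tongs' underside. The jaw is 42 mm long, 5 mm thick, 20 mm high, from the underside up.
- tongs_tip_right (a point): The same point on the right jaw.
- tray: Fixed grey tray: a flat padded block 100 mm (x) by 220 mm (y) by 30 mm high without a rim; origin at the centre of its underside on the table, x across it and away from the robot, y along the row of stamps. It can stand to the left or to the right.
- seal_ball: The stamp to take: round brass head 24 mm in diameter and 20 mm high, above it a thin dark wooden neck (10 mm) and a 22 mm ball on top, 54 mm tall, about 80 g. Stands upright, loose, in any of the three places in a row, 75 mm apart, on the tray. Origin at the centre of its underside, z up its axis.
- seal_cone: Neighbour stamp with the same head and a handle that tapers to a blunt point, 52 mm tall. Leave alone.
- seal_flat: Neighbour stamp with the same head, a thin neck and a flat round top 32 mm wide, 44 mm tall. Leave alone.
- reader_glass (a point): Centre of the round glass (70 mm in diameter) on top of the reader, a fixed grey box 140 by 140 by 45 mm; the point is level with its top, 45 mm above the table. The reader stands on the other side from the tray.
- loupe: Black standing magnifier, 40 mm in diameter, 40 mm tall; origin at the centre of its underside. Leave alone.
- brush: Small brush with a wooden handle, 170 mm long, lying on the table near the robot. Leave alone.
- eraser: White eraser, 45 by 22 by 13 mm, near the robot. Leave alone.
- tin: Round metal tin, 66 mm in diameter, 25 mm high, beyond the tray and reader. Leave alone.
- weight: Dark steel paperweight, 52 mm in diameter with a small knob, 42 mm high, beyond the tray and reader. Leave alone.

How it is judged:
By the outcome, as a careful person would: the job done as asked, in the order asked, and still so for the second after the job is handed in, while the arm keeps its last pose, push and grip.
It also fails if it takes over 42 s, if anything falls off the work surface, if the arm or the gripper's body presses on something with over 40 N, if the wrist force passes 120 N, or if a joint passes its speed limit or range.

## Working session

There is one attempt and no reset: what is moved stays moved. The work goes in short steps, Python scripts to look and compute and a tool call to move; the robot and the scene stay as the last step left them, time stands still between calls to the robot, and variables do not carry over. Pictures are saved under pics/ and viewed, at most 12 in all, crops included, and the job is handed in when it is done.

```bash
ls; mkdir -p pics
```

Run:
```python
from workcell import bot
import cv2,numpy as np
for n in("scene","top"):
    im=bot.snapshot(n); cv2.imwrite(f"pics/{n}0.png",cv2.cvtColor(im,cv2.COLOR_RGB2BGR))
    m=bot.camera_model(n); print(n,{k:np.round(v,3).tolist() for k,v in m.items() if k!='x'})
print(bot.observe())
```

```text
pics
workcell.py
scene {'fx': 358.237, 'fy': 358.237, 'cx': 258.765, 'cy': 190.204, 'world_to_cam': [[-0.399, 0.917, -0.015, 219.807], [0.672, 0.281, -0.685, -335.851], [-0.624, -0.283, -0.729, 1277.921], [0.0, 0.0, 0.0, 1.0]]}
top {'fx': 408.287, 'fy': 408.287, 'cx': 250.079, 'cy': 197.523, 'world_to_cam': [[0.112, -0.994, 0.001, -22.752], [-0.974, -0.11, -0.201, 548.15], [0.199, 0.021, -0.98, 940.776], [0.0, 0.0, 0.0, 1.0]]}
{'time': 0.1, 'joints': array([-1.24160610e+00,  4.80799685e-01,  1.59681805e+00,  3.29328260e-06,
        1.06511085e+00, -4.65960228e-02]), 'dq': array([ 0.00023623, -0.00140846, -0.00211738, -0.00050426,  0.00079791,
        0.00240431]), 'tau': array([ 9.18941660e-04, -9.52256012e+01, -4.31041324e+01, -1.56767578e-04,
        5.21286580e-03, -1.32597233e-05]), 'ee_pos': array([ 238.45233604, -604.27289533,  230.7140637 ]), 'ee_rot': array([-5.62506298e-04,  9.82399948e-01,  1.86788701e-01, -7.85591121e-05]), 'contact_force': array([-0.40914286,  0.0539715 , -1.07011305]), 'wrist_torque': array([ 0.04967244, -0.04728097,  0.01860126]), 'gripper_force': 0.0, 'grip_width': 85.29098592346982}
```

View pics/top0.png

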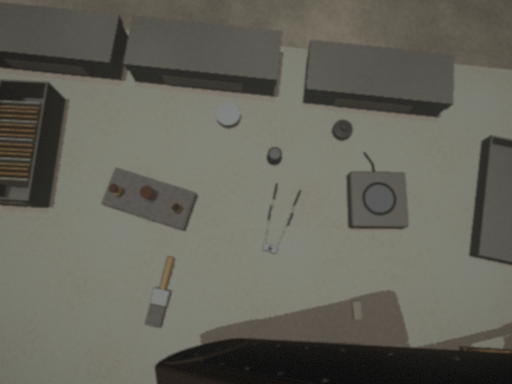

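View pics/scene0.png

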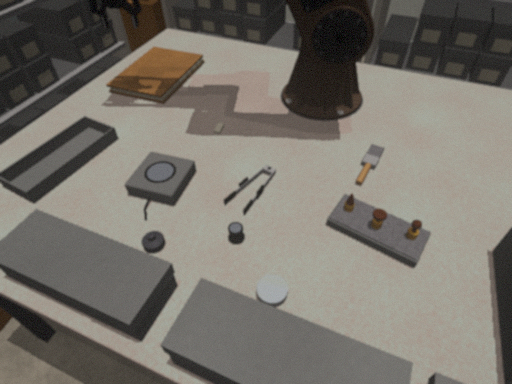

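The top view has the tray on the left (+y) with stamps near (115,189), (148,192) and (178,208). The tongs have their hinge at about (270,249), with jaws at (275,187) and (297,194). The loupe is at (274,155) and the reader glass at (379,198). I'll enlarge the tongs and tray.

Run:
```python
import cv2,numpy as np
t=cv2.imread("pics/top0.png");s=cv2.imread("pics/scene0.png")
g=lambda i:cv2.convertScaleAbs(i,alpha=1.5,beta=10)
a=cv2.resize(g(t[140:260,100:200]),None,fx=4,fy=4,interpolation=cv2.INTER_CUBIC)
b=cv2.resize(g(t[140:260,255:355]),None,fx=4,fy=4,interpolation=cv2.INTER_CUBIC)
cv2.imwrite("pics/c1.png",np.hstack([a,b]))
a=cv2.resize(g(s[180:270,320:440]),None,fx=5,fy=5,interpolation=cv2.INTER_CUBIC)
cv2.imwrite("pics/c2.png",a)
```

```text
(no output)
```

View pics/c1.png

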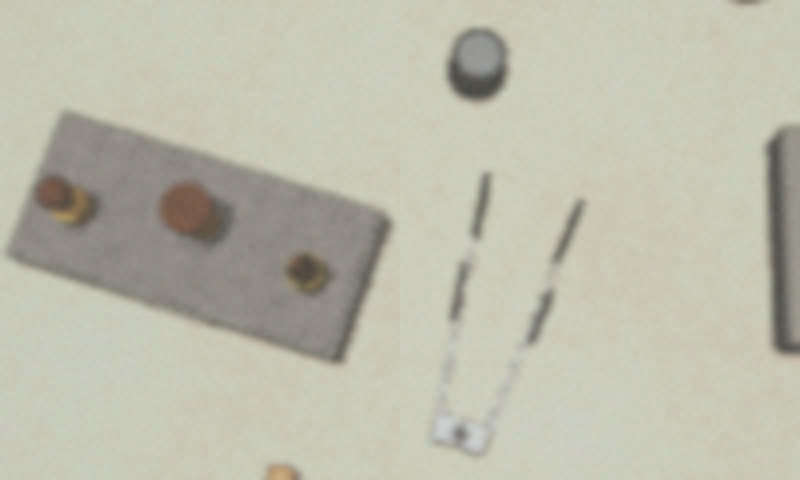

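View pics/c2.png

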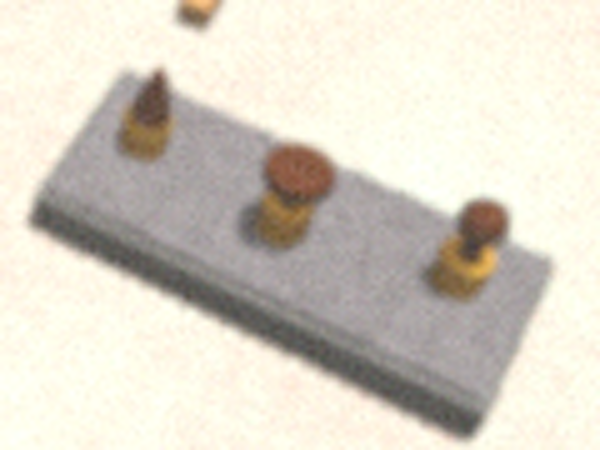

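c1 (top view ×4) shows the ball stamp at the far-left (+y) end of the tray, with its ball at (54,194). The flat stamp is in the middle at (187,208), and the cone is at the right at (305,268). The tongs' hinge pin is at (460,433), pads at (459,292) and (540,317), jaws at (481,205) and (569,230). c2 (scene ×5) confirms it: ball at (484,222), its head at (463,270).

Create h.py:
```python
from workcell import bot
import numpy as np
def px2w(cam,u,v,z):
    m=bot.camera_model(cam);T=m["world_to_cam"];R,t=T[:3,:3],T[:3,3]
    d=R.T@np.array([(u-m["cx"])/m["fx"],(v-m["cy"])/m["fy"],1]);c=-R.T@t
    return c+d*(z-c[2])/d[2]
def w2px(cam,p):
    m=bot.camera_model(cam);q=m["world_to_cam"]@np.append(p,1)
    return np.array([m["fx"]*q[0]/q[2]+m["cx"],m["fy"]*q[1]/q[2]+m["cy"]])
```

Run:
```python
from h import *
np.set_printoptions(precision=1,suppress=True)
A=lambda u,v:((u+.5)/4-.5+100,(v+.5)/4-.5+140)
B=lambda u,v:((u-400+.5)/4-.5+255,(v+.5)/4-.5+140)
S=lambda u,v:((u+.5)/5-.5+320,(v+.5)/5-.5+180)
for n,u,v,z in[("c1",65,112,30),("c2",390,212,30),("c3",338,360,30),("c4",10,255,30),("ball",54,194,73),("flat",187,208,74),("cone",303,265,80)]:
    print(n,px2w("top",*A(u,v),z)[:2])
for n,u,v,z in[("hinge",460,433,18),("gl",459,292,28),("gr",540,317,28),("jl",481,205,20),("jr",569,230,20),("loupe",480,50,40),("jltip",488,174,20),("jrtip",581,201,20)]:
    print(n,px2w("top",*B(u,v),z)[:2])
print("glass",px2w("top",379,198,45)[:2],px2w("scene",160,172,45)[:2])
for n,u,v,z in[("ball",484,222,73),("flat",299,170,74),("cone",160,72,80),("c",550,262,30),("c",130,73,30)]:
    print("scene",n,px2w("scene",*S(u,v),z)[:2])
```

```text
c1 [591.4 386.7]
c2 [550.1 172.6]
c3 [454.1 191.6]
c4 [496.4 404.4]
ball [529.8 368.4]
flat [530.  287.2]
cone [502.4 211.7]
hinge [434.1 -22.8]
gl [520.1 -12.8]
gr [510.1 -64.4]
jl [578.6 -21.2]
jr [568.8 -78.2]
loupe [674.2  -9.8]
jltip [599.3 -23.6]
jrtip [588.3 -84.1]
glass [ 583.8 -277.3] [ 586.5 -271.4]
scene ball [529.6 370.7]
scene flat [532.1 290.4]
scene cone [502.8 218.9]
scene c [502.4 409.3]
scene c [460.7 202.1]
```

The manual's scale: shifts go in shares of 50 mm and turns go in shares of 180 degrees. Converting my numbers, -38 mm is -0.76, 10 mm is 0.2, 0.15 rad / 3.1416 = 0.0477.

Call:
drive_effector(
  moves={"aperture": [85, 85, 85, 85, 85, 85, 85, 85, 85, 85, 85, 85], "dx": [0, 0, 0, 0, 0.2, 0.2, 0.2, 0.2, 0.2, 0.2, 0.2, 0.2], "dy": [0, 0, 0, 0, -0.76, -0.76, -0.76, -0.76, -0.76, -0.76, -0.76, -0.76], "dz": [0, 0, 0, 0, 0.1, 0.1, 0.1, 0.1, 0.1, 0.1, 0.1, 0.1], "drx": [0, 0, 0, 0, 0, 0, 0, 0, 0, 0, 0, 0], "dry": [0, 0, 0, 0, 0, 0, 0, 0, 0, 0, 0, 0], "drz": [0.0477, 0.0477, 0.0477, 0.0369, 0, 0, 0, 0, 0, 0, 0, 0]},
)

```text
time: 1.3
ee_pos: [374.9, -319.7, 191.0]
ee_rot: [-0.0, 0.995, -0.095, -0.0]
contact_force: [-0.2, -0.7, -0.0]
grip_width: 84.9
gripper_force: 0.0
```

Call:
drive_effector(
  moves={"aperture": [85, 85, 85, 85, 85, 85, 85, 85, 85, 85], "dx": [0.22, 0.22, 0.22, 0.22, 0.22, 0.22, 0.22, 0.16, 0, 0], "dy": [-0.76, -0.76, -0.76, -0.76, -0.76, -0.76, -0.76, -0.76, 0, 0], "dz": [0.1, 0.1, 0.1, 0.1, 0.1, 0.1, 0.1, 0.1, 0, 0], "drx": [0, 0, 0, 0, 0, 0, 0, 0, 0, 0], "dry": [0, 0, 0, 0, 0, 0, 0, 0, 0, 0], "drz": [0, 0, 0, 0, 0, 0, 0, 0, 0, 0]},
)

```text
time: 2.3
ee_pos: [515.3, -38.0, 150.9]
ee_rot: [0.0, 0.996, -0.094, -0.0]
contact_force: [-0.9, -0.5, -1.1]
grip_width: 84.8
gripper_force: 0.0
```

Run:
```python
from h import *
import cv2
m=bot.camera_model("wrist");print(m)
for n in("wrist","top"):cv2.imwrite(f"pics/{n}1.png",cv2.convertScaleAbs(cv2.cvtColor(bot.snapshot(n),cv2.COLOR_RGB2BGR),alpha=1.4))
```

```text
{'fx': 297.3186396354542, 'fy': 297.3186396354542, 'cx': 256.8676292721935, 'cy': 194.70485917539216, 'world_to_cam': array([[-1.86506463e-01, -9.82452908e-01,  1.27379601e-03,
         5.75307167e+01],
       [-9.30079288e-01,  1.76981362e-01,  3.21916319e-01,
         4.69431832e+02],
       [-3.16493062e-01,  5.88547426e-02, -9.46767269e-01,
         4.69482097e+02],
       [ 0.00000000e+00,  0.00000000e+00,  0.00000000e+00,
         1.00000000e+00]])}
```

View pics/wrist1.png

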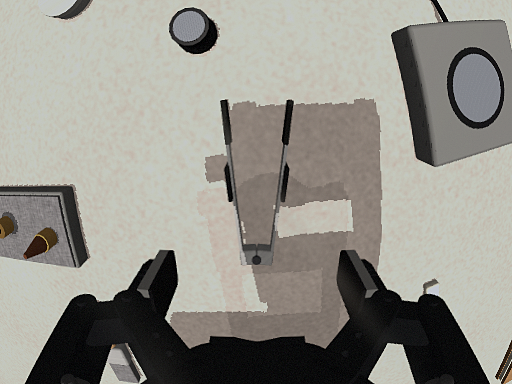

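The wrist view shows the tongs open and pointing up the image: hinge pin (256,259), pads about (228,182) and (286,182), jaw front ends (224,100) and (290,100). The glass is at (475,88), the loupe's top at (189,24) and the cone stamp at (42,245).

Add to h.py:
```python
def wrist2w(u,v,z,m=None):
    m=m or bot.camera_model("wrist");T=m["world_to_cam"];R,t=T[:3,:3],T[:3,3]
    a=np.array([u-m["cx"],v-m["cy"]])/m["fx"];r=np.hypot(*a)
    d=R.T@np.append(a/r*np.sin(r),np.cos(r));c=-R.T@t
    return c+d*(z-c[2])/d[2]
```

Run:
```python
from h import *
np.set_printoptions(precision=1,suppress=True)
for n,u,v,z in[("hinge",256,259,20),("gl",228,182,28),("gr",286,182,28),("jl",224,100,20),("jr",290,100,20),("glass",475,88,45),("loupe",189,24,40)]:
    print(n,wrist2w(u,v,z))
P=[wrist2w(*a) for a in((256,259,20),(228,182,28),(286,182,28),(224,100,20),(290,100,20))]
j=(P[3]+P[4])/2-P[0];g=(P[1]+P[2])/2
print("yaw",np.arctan2(j[1],j[0]),"len",np.hypot(*j[:2]),"grip",g,np.linalg.norm((g-P[0])[:2]),np.linalg.norm(P[1]-P[2]), np.linalg.norm(P[3]-P[4]))
```

```text
hinge [433.3 -23.9  20. ]
gl [524.4 -14.9  28. ]
gr [514.1 -68.   28. ]
jl [599.1 -26.3  20. ]
jr [587.8 -85.2  20. ]
glass [ 581.6 -274.2   45. ]
loupe [671.6 -12.1  40. ]
yaw -0.1963794148684342 len 163.30905338349908 grip [519.2 -41.5  28. ] 87.69691001953676 54.145021361962264 59.956365804631396
```

To row units: 30 mm is 0.6, 20 mm is 0.4, 0.007 rad / 3.1416 = 0.0022.

Call:
drive_effector(
  moves={"aperture": [85, 85, 85, 85, 85, 85, 85, 85, 62, 62, 62, 62], "dx": [0.096, 0, 0, 0, 0, 0, 0, 0, 0, 0, 0, 0], "dy": [0.048, 0, 0, 0, 0, 0, 0, 0, 0, 0, 0, 0], "dz": [0.4, 0.6, 0.6, 0.6, 0.4, 0.24, 0.14, 0, 0, 0, 0, 0], "drx": [0, 0, 0, 0, 0, 0, 0, 0, 0, 0, 0, 0], "dry": [0, 0, 0, 0, 0, 0, 0, 0, 0, 0, 0, 0], "drz": [0.0022, 0, 0, 0, 0, 0, 0, 0, 0, 0, 0, 0]},
)

```text
time: 3.6
ee_pos: [520.2, -42.0, 2.8]
ee_rot: [0.0, 0.995, -0.098, 0.0]
contact_force: [0.5, 0.4, 0.6]
grip_width: 61.8
gripper_force: 0.2
```

Run:
```python
from h import *
import cv2
cv2.imwrite("pics/wrist2.png",cv2.convertScaleAbs(cv2.cvtColor(bot.snapshot("wrist"),cv2.COLOR_RGB2BGR),alpha=1.4))
```

```text
(no output)
```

View pics/wrist2.png

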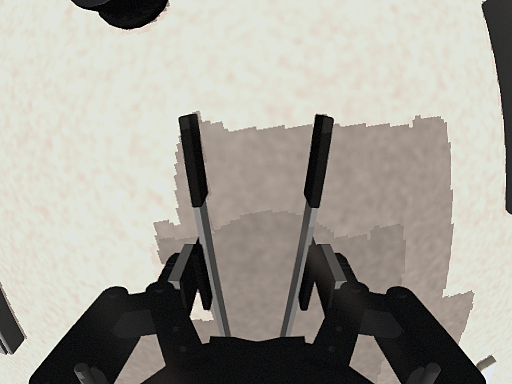

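The fingers straddle the pads evenly: finger pads at (183,266) and (330,266), tongs pads at (203,275) and (306,275). I'll lower slightly and close to 50 mm.

To row units: 2 mm is 0.04.

Call:
drive_effector(
  moves={"aperture": [62, 50, 50, 50, 50, 50], "dx": [0, 0, 0, 0, 0, 0], "dy": [0, 0, 0, 0, 0, 0], "dz": [0.04, 0, 0, 0, 0, 0], "drx": [0, 0, 0, 0, 0, 0], "dry": [0, 0, 0, 0, 0, 0], "drz": [0, 0, 0, 0, 0, 0]},
)

```text
time: 4.25
ee_pos: [520.2, -42.1, 0.6]
ee_rot: [0.0, 0.995, -0.098, 0.0]
contact_force: [-0.8, -0.2, 9.5]
grip_width: 50.4
gripper_force: 10.6
```

Call:
drive_effector(
  moves={"aperture": [50, 50, 50, 50, 50, 50], "dx": [0, 0, 0, 0, 0, 0], "dy": [0, 0, 0, 0, 0, 0], "dz": [-0.2, -0.2, -0.4, -0.6, 0, 0], "drx": [0, 0, 0, 0, 0, 0], "dry": [0, 0, 0, 0, 0, 0], "drz": [0, 0, 0, 0, 0, 0]},
)

```text
time: 4.85
ee_pos: [520.3, -42.1, 71.3]
ee_rot: [0.0, 0.995, -0.098, 0.001]
contact_force: [0.0, -0.0, -1.7]
grip_width: 50.1
gripper_force: 7.4
```

Run:
```python
from h import *
import cv2
cv2.imwrite("pics/wrist3.png",cv2.convertScaleAbs(cv2.cvtColor(bot.snapshot("wrist"),cv2.COLOR_RGB2BGR),alpha=1.4))
```

```text
(no output)
```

View pics/wrist3.png

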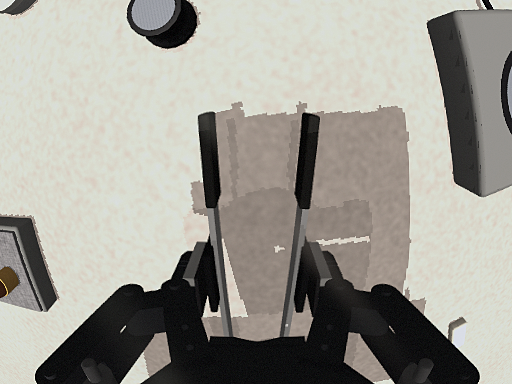

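Tongs lifted and held level, jaws about 38 mm apart. The loupe and reader are undisturbed. Next, up and across to the tray.

To row units: -33 mm is -0.66, -30 mm is -0.6.

Call:
drive_effector(
  moves={"aperture": [50, 50, 50, 50, 50, 50, 50, 50, 50, 50, 50, 50], "dx": [0, 0, -0.06, -0.12, -0.2, -0.24, -0.24, -0.24, -0.24, -0.24, -0.24, -0.24], "dy": [0, 0, -0.16, -0.32, -0.56, -0.66, -0.66, -0.66, -0.66, -0.66, -0.66, -0.66], "dz": [-0.5, -0.6, -0.3, 0, 0, 0, 0, 0, 0, 0, 0, 0], "drx": [0, 0, 0, 0, 0, 0, 0, 0, 0, 0, 0, 0], "dry": [0, 0, 0, 0, 0, 0, 0, 0, 0, 0, 0, 0], "drz": [0, 0, 0, 0, 0, 0, 0, 0, 0, 0, 0, 0]},
)

```text
time: 6.1
ee_pos: [473.2, 256.8, 139.3]
ee_rot: [0.0, 0.995, -0.098, -0.001]
contact_force: [0.8, -0.3, -0.8]
grip_width: 50.2
gripper_force: 7.4
```

Call:
drive_effector(
  moves={"aperture": [50, 50, 50, 50, 50, 50, 50, 50], "dx": [-0.24, -0.24, -0.2, -0.16, -0.08, 0, 0, 0], "dy": [-0.66, -0.66, -0.56, -0.4, -0.18, 0, 0, 0], "dz": [0, 0, 0, 0, 0, 0, 0, 0], "drx": [0, 0, 0, 0, 0, 0, 0, 0], "dry": [0, 0, 0, 0, 0, 0, 0, 0], "drz": [0, 0, 0, 0, 0, 0, 0, 0]},
)

```text
time: 6.9
ee_pos: [453.3, 384.1, 140.1]
ee_rot: [0.0, 0.995, -0.099, -0.0]
contact_force: [-0.3, -0.7, -0.3]
grip_width: 50.3
gripper_force: 7.4
```

Run:
```python
from h import *
import cv2
print({k:np.round(v,5).tolist() for k,v in bot.camera_model("wrist").items()})
cv2.imwrite("pics/wrist4.png",cv2.convertScaleAbs(cv2.cvtColor(bot.snapshot("wrist"),cv2.COLOR_RGB2BGR),alpha=1.4))
```

```text
{'fx': 297.31864, 'fy': 297.31864, 'cx': 256.86763, 'cy': 194.70486, 'world_to_cam': [[-0.19637, -0.98053, 0.00181, 464.31938], [-0.92837, 0.18652, 0.32146, 336.16578], [-0.31554, 0.06144, -0.94692, 413.33179], [0.0, 0.0, 0.0, 1.0]]}
```

View pics/wrist4.png

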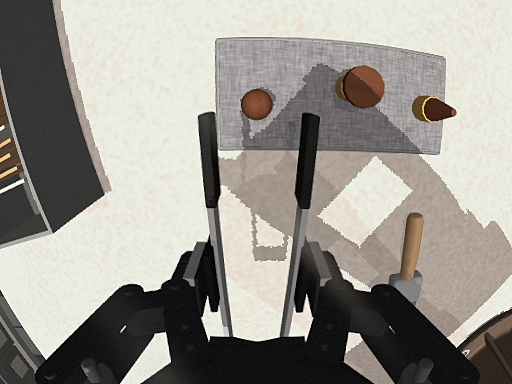

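The ball sits at (257,104), right between the jaw lines (left jaw (210,160), right jaw (308,160)). The flat stamp is at (362,87), the cone at (435,108), and the box wall on the left has its foot near (110,190).

Run:
```python
from h import *
np.set_printoptions(precision=1,suppress=True)
o=bot.observe();p=o["ee_pos"];q=o["ee_rot"];h=2*np.arctan2(q[2],q[1]);print(p,h)
R=np.array([[np.cos(h),np.sin(h)],[np.sin(h),-np.cos(h)]])
for n,u,v,z in[("ball",257,104,73),("flat",362,86,74),("trayL",217,40,30),("trayR",446,57,30),("trayLf",219,150,30),("trayRf",438,153,30),("jLtip_in",215,114,159.5),("jRtip_in",303,114,159.5),("jLrear_in",219,205,159.5),("jRrear_in",297,205,159.5),("boxfoot",110,190,0)]:
    w=wrist2w(u,v,z);print(n,w[:2],"tool",R.T@(w[:2]-p[:2]))
```

```text
[453.4 384.2 140.2] -0.19827431499176879
ball [529.2 367.7] tool [77.5  1.2]
flat [530.  290.9] tool [93.4 76.3]
trayL [589.4 389.5] tool [132.3 -32. ]
trayR [550.1 179.5] tool [135.1 181.6]
trayLf [496.1 407.8] tool [ 37.2 -31.5]
trayRf [457.  200.6] tool [ 39.6 179.2]
jLtip_in [530.6 385.3] tool [ 75.4 -16.3]
jRtip_in [523.5 349.7] tool [75.5 20. ]
jLrear_in [491.3 392.7] tool [ 35.5 -15.9]
jRrear_in [484.5 358.7] tool [35.5 18.9]
boxfoot [476.4 541.1] tool [  -8.4 -158.4]
```

To row units: 20 mm is 0.4, 15 mm is 0.3.

Call:
drive_effector(
  moves={"aperture": [50, 50, 50, 50, 50, 50, 50, 50, 50, 50, 50, 50], "dx": [0.12, 0.18, 0.12, 0, 0, 0, 0, 0, 0, 0, 0, 0], "dy": [0, -0.008, 0, 0, 0, 0, 0, 0, 0, 0, 0, 0], "dz": [0, 0, 0, 0.1, 0.3, 0.4, 0.4, 0.4, 0.26, 0.14, 0.06, 0], "drx": [0, 0, 0, 0, 0, 0, 0, 0, 0, 0, 0, 0], "dry": [0, 0, 0, 0, 0, 0, 0, 0, 0, 0, 0, 0], "drz": [0, 0, 0, 0, 0, 0, 0, 0, 0, 0, 0, 0]},
)

```text
time: 8.15
ee_pos: [474.0, 381.6, 37.4]
ee_rot: [-0.0, 0.995, -0.098, 0.0]
contact_force: [0.2, 0.2, -1.2]
grip_width: 50.1
gripper_force: 7.4
```

Run:
```python
from h import *
import cv2
a=cv2.cvtColor(bot.snapshot("wrist"),cv2.COLOR_RGB2BGR)
a=cv2.resize(cv2.convertScaleAbs(a[60:340,150:400],alpha=1.4),None,fx=1.4,fy=1.4,interpolation=cv2.INTER_CUBIC)
b=cv2.cvtColor(bot.snapshot("scene"),cv2.COLOR_RGB2BGR)
b=cv2.resize(cv2.convertScaleAbs(b[140:270,320:450],alpha=1.4),(392,392),interpolation=cv2.INTER_CUBIC)
cv2.imwrite("pics/w5.png",np.hstack([a,b]))
```

```text
(no output)
```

View pics/w5.png

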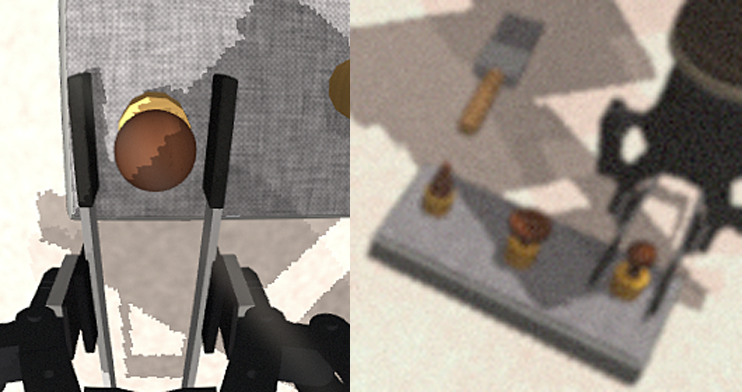

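The head is centred between the jaws: head at u 119–188 in the crop, jaw inner faces at 92 and 210. It is also about mid-length along them. I'll close gradually.

Call:
drive_effector(
  moves={"aperture": [47, 45, 43, 42, 41, 40, 38, 34, 30, 30, 30, 30], "dx": [0, 0, 0, 0, 0, 0, 0, 0, 0, 0, 0, 0], "dy": [0, 0, 0, 0, 0, 0, 0, 0, 0, 0, 0, 0], "dz": [0, 0, 0, 0, 0, 0, 0, 0, 0, 0, 0, 0], "drx": [0, 0, 0, 0, 0, 0, 0, 0, 0, 0, 0, 0], "dry": [0, 0, 0, 0, 0, 0, 0, 0, 0, 0, 0, 0], "drz": [0, 0, 0, 0, 0, 0, 0, 0, 0, 0, 0, 0]},
)

```text
time: 9.45
ee_pos: [473.9, 381.6, 37.4]
ee_rot: [-0.0, 0.995, -0.098, 0.0]
contact_force: [-1.5, -1.1, 2.7]
grip_width: 37.7
gripper_force: 59.7
```

Call:
drive_effector(
  moves={"aperture": [30, 30, 30, 30, 30, 30, 30], "dx": [0, 0, 0, 0, 0, 0, 0], "dy": [0, 0, 0, 0, 0, 0, 0], "dz": [-0.06, -0.08, -0.12, -0.12, -0.12, 0, 0], "drx": [0, 0, 0, 0, 0, 0, 0], "dry": [0, 0, 0, 0, 0, 0, 0], "drz": [0, 0, 0, 0, 0, 0, 0]},
)

```text
time: 10.15
ee_pos: [474.0, 381.6, 62.6]
ee_rot: [-0.0, 0.995, -0.098, 0.0]
contact_force: [0.2, -1.2, -2.4]
grip_width: 37.8
gripper_force: 60.2
```

Run:
```python
from h import *
import cv2
print({k:np.round(v,5).tolist() for k,v in bot.camera_model("wrist").items()})
a=cv2.cvtColor(bot.snapshot("wrist"),cv2.COLOR_RGB2BGR)
a=cv2.resize(cv2.convertScaleAbs(a[60:340,150:400],alpha=1.4),None,fx=1.4,fy=1.4,interpolation=cv2.INTER_CUBIC)
b=cv2.cvtColor(bot.snapshot("scene"),cv2.COLOR_RGB2BGR)
b=cv2.resize(cv2.convertScaleAbs(b[140:270,320:450],alpha=1.4),(392,392),interpolation=cv2.INTER_CUBIC)
cv2.imwrite("pics/w6.png",np.hstack([a,b]))
```

```text
{'fx': 297.31864, 'fy': 297.31864, 'cx': 256.86763, 'cy': 194.70486, 'world_to_cam': [[-0.19552, -0.9807, 0.00077, 465.83335], [-0.92883, 0.18543, 0.32077, 381.42082], [-0.31472, 0.062, -0.94716, 346.0237], [0.0, 0.0, 0.0, 1.0]]}
```

View pics/w6.png

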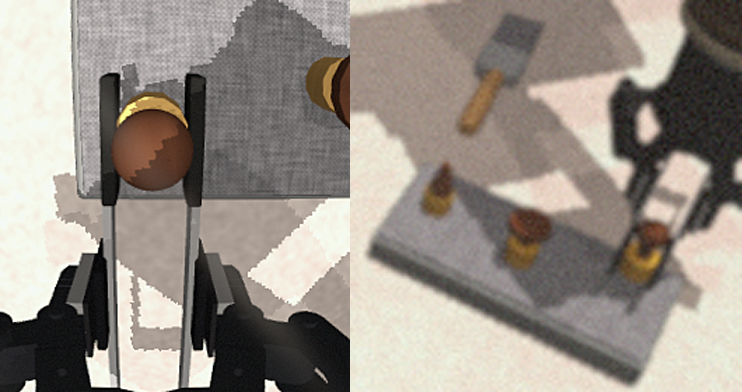

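The stamp is clear of the tray and upright in the jaws. The ball appears in the same place as before closing, and the grip is 60 N at 37.8 mm. The neighbours are unmoved. Now to the reader.

To row units: 31 mm is 0.62, -30 mm is -0.6.

Call:
drive_effector(
  moves={"aperture": [30, 30, 30, 30, 30, 30, 30, 30, 30, 30, 30, 30], "dx": [0, 0, 0, 0.06, 0.12, 0.18, 0.18, 0.18, 0.18, 0.18, 0.18, 0.18], "dy": [0, 0, 0, 0.2, 0.4, 0.62, 0.62, 0.62, 0.62, 0.62, 0.62, 0.62], "dz": [-0.3, -0.6, -0.5, 0, 0, 0, 0, 0, 0, 0, 0, 0], "drx": [0, 0, 0, 0, 0, 0, 0, 0, 0, 0, 0, 0], "dry": [0, 0, 0, 0, 0, 0, 0, 0, 0, 0, 0, 0], "drz": [0, 0, 0, 0, 0, 0, 0, 0, 0, 0, 0, 0]},
)

```text
time: 11.45
ee_pos: [495.7, 123.6, 132.3]
ee_rot: [0.0, 0.995, -0.098, -0.0]
contact_force: [0.4, 0.8, -2.1]
grip_width: 37.9
gripper_force: 60.6
```

Call:
drive_effector(
  moves={"aperture": [30, 30, 30, 30, 30, 30, 30, 30, 30, 30, 30, 30], "dx": [0.18, 0.18, 0.18, 0.18, 0.18, 0.18, 0.18, 0.18, 0.18, 0.18, 0.18, 0.1], "dy": [0.62, 0.62, 0.62, 0.62, 0.62, 0.62, 0.62, 0.62, 0.62, 0.62, 0.62, 0.4], "dz": [0, 0, 0, 0, 0, 0, 0, 0, 0, 0, 0, 0], "drx": [0, 0, 0, 0, 0, 0, 0, 0, 0, 0, 0, 0], "dry": [0, 0, 0, 0, 0, 0, 0, 0, 0, 0, 0, 0], "drz": [0, 0, 0, 0, 0, 0, 0, 0, 0, 0, 0, 0]},
)

```text
time: 12.65
ee_pos: [527.0, -251.5, 132.3]
ee_rot: [0.0, 0.995, -0.099, 0.0]
contact_force: [0.7, 0.2, -2.1]
grip_width: 38.3
gripper_force: 60.6
```

Call:
drive_effector(
  moves={"aperture": [30, 30, 30, 30], "dx": [0.056, 0, 0, 0], "dy": [0.234, 0, 0, 0], "dz": [0, 0, 0, 0], "drx": [0, 0, 0, 0], "dry": [0, 0, 0, 0], "drz": [0, 0, 0, 0]},
)

```text
time: 13.05
ee_pos: [527.6, -260.1, 132.2]
ee_rot: [-0.0, 0.995, -0.098, -0.0]
contact_force: [-0.2, 1.0, -2.6]
grip_width: 37.7
gripper_force: 60.6
```

Run:
```python
from h import *
import cv2
a=cv2.convertScaleAbs(cv2.cvtColor(bot.snapshot("wrist"),cv2.COLOR_RGB2BGR),alpha=1.4)
a=cv2.resize(a[40:240,150:350],(400,400),interpolation=cv2.INTER_CUBIC)
b=cv2.cvtColor(bot.snapshot("scene"),cv2.COLOR_RGB2BGR)
b=cv2.resize(cv2.convertScaleAbs(b[100:220,110:230],alpha=1.4),(400,400),interpolation=cv2.INTER_CUBIC)
cv2.imwrite("pics/w7.png",np.hstack([a,b]))
```

```text
(no output)
```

View pics/w7.png

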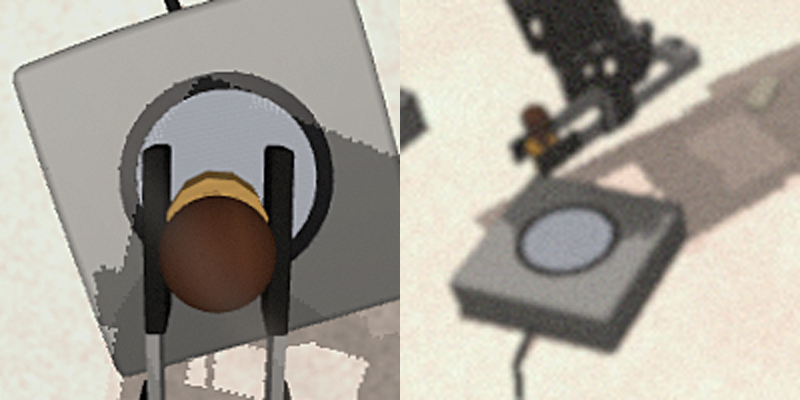

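Crop of the wrist view: the glass ring is centred near (226,174) (→ full (263.3,127.0)), the ball at (218,254) (→ (259,167)). In the scene view the stamp stands upright, with ball at (538,118) and head at (540,150), and the glass centre is at (567,239).

Run:
```python
from h import *
np.set_printoptions(precision=1,suppress=True)
o=bot.observe();p=o["ee_pos"];h=2*np.arctan2(o["ee_rot"][2],o["ee_rot"][1])
R=np.array([[np.cos(h),np.sin(h)],[np.sin(h),-np.cos(h)]])
W=lambda u,v,z:wrist2w(150+u/2-.25,40+v/2-.25,z)[:2]
S=lambda u,v,z:px2w("scene",110+(u-400)*.3-.35,100+v*.3-.35,z)[:2]
for n,w in(("glass",W(226.5,174,45)),("ring L",W(120,174,45)),("ring R",W(333,174,45)),("ring top",W(222,70,45)),("ball",W(218,254,167.8)),("headfar",W(218,171,144.8)),("glassS",S(567,239,45)),("ballS",S(537,118,167.8))):
    print(n,w,"tool",R.T@(w-p[:2]))
print(w2px("scene",[*S(567,239,45),167.8]), (110+137*.3,100+118*.3))
```

```text
glass [ 584.9 -277.5] tool [59.4  5.9]
ring L [ 593.4 -237.1] tool [ 59.8 -35.4]
ring R [ 577.5 -318.5] tool [60.1 47.4]
ring top [ 624.8 -283.6] tool [99.7  4.1]
ball [ 583.1 -272.9] tool [56.7  1.7]
headfar [ 596.  -275.6] tool [69.9  1.9]
glassS [ 584.6 -273.5] tool [58.3  2. ]
ballS [ 583.8 -268.3] tool [56.5 -3. ]
[148.8 134.7] (151.1, 135.4)
```

To row units: 4.4 mm is 0.088, 2 mm is 0.04.

Call:
drive_effector(
  moves={"aperture": [30, 30, 30, 30, 30, 30], "dx": [0.04, 0, 0, 0, 0, 0], "dy": [0.088, 0, 0, 0, 0, 0], "dz": [0, 0, 0, 0, 0, 0], "drx": [0, 0, 0, 0, 0, 0], "dry": [0, 0, 0, 0, 0, 0], "drz": [0, 0, 0, 0, 0, 0]},
)

```text
time: 13.75
ee_pos: [528.9, -265.8, 132.3]
ee_rot: [-0.0, 0.995, -0.098, -0.0]
contact_force: [0.0, 0.6, -2.4]
grip_width: 37.7
gripper_force: 60.6
```

Run:
```python
from h import *
import cv2
b=cv2.cvtColor(bot.snapshot("scene"),cv2.COLOR_RGB2BGR)
cv2.imwrite("pics/s8.png",cv2.convertScaleAbs(b,alpha=1.3))
o=bot.observe();print(o["ee_pos"],abs(o["dq"]).max(),o["contact_force"],o["gripper_force"])
```

```text
[ 528.92724877 -265.85723039  132.31095839] 0.0017170228791493424 [ 0.34737987 -1.52280458 -1.59337892] 60.57386040687561
```

View pics/s8.png

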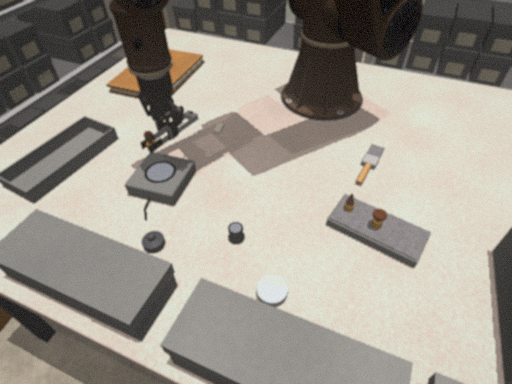

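The stamp is held above the glass at (149,137). The cone (350,201), the flat stamp (379,215) and everything else are where they were. The arm is still, so I'm handing in.

```bash
python3 -c "
from workcell import bot
print(bot.job_done())"
```

```text
the job is handed in; nothing more can be done
None
```

I handed the job in at about 14 s with the ball-topped stamp squeezed in the tongs, held upright and still about 80 mm above the middle of the reader's glass; in the last picture the other two stamps and the rest of the table looked unmoved.

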